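# Lower the enlarger head past its ratchet

## Task

Let the raised enlarger head down onto the rubber buffer on its column. Throw the pawl lever gently all the way to its release side, wind the crank up just enough (less than one ratchet tooth) for the loaded pawl to spring clear, then keep hold of the crank and let it turn back slowly under the load, the head sinking no faster than about 2 cm a second, until the head just rests on the buffer without being pressed down; then let go. Leave the bottle and the beaker where they stand.

Things in the scene. Friction and masses are not known exactly. Their poses are not given: they have to be found in the camera images.
- crank_axis (a point): Point on the crank's upright axis, 135 mm above the table. The black gearbox under it is 190 x 170 mm, its top at 56 mm. Its axes are the stand's: +y points towards the enlarger's column, which stands at x 50, y 270 mm in this frame (34 mm thick, 620 mm tall), joined to the gearbox by a bridge 45 mm high. The stand may be turned up to 0.35 rad either way.
- crank_knob (a point): Point on the knob's axis, 137 mm high: an upright black cylinder 26 mm wide, 107 to 162 mm above the table, spinning freely on the end of the crank arm, 60 mm from the crank axis. It starts 0.6 rad counter-clockwise (from above) of the stand's +x. Arm and ratchet wheel (86 mm across, 12 teeth) lie below 96 mm, all else on the gearbox below 102 mm, so a gripper on the knob clears them all round.
- crank (a joint): Crank angle, rad: 0 at the start, growing counter-clockwise from above, which winds the head up (25 mm per rad); -4.2 to 0.9. The head's weight, not the same each time, pulls it clockwise (negative) with about 6 to 11 N at the knob. Only the pawl or a hand holds it: let go with the pawl clear it runs away at once. The head lands at -1.4 to -3 rad, not known beforehand.
- lever_post (a point): Middle of the upright steel post on the pawl lever's end, 14 mm wide, 77 to 101 mm above the table, just beyond the gearbox's edge nearest the robot. The lever turns about an upright pivot at x -54, y 45 mm in the frame of crank_axis, 56 mm from the post. The post starts on the side away from the column and is pushed along its arc towards the column (+y of the stand), 44 mm, to release.
- pawl_lever (a joint): Pawl lever angle, rad: 0 hold (start), 0.8 release, over at its stop; it turns clockwise from above to release. It stays where it is left; pushing takes 1 to 4 N at the post. The pawl is sprung to the lever: while the head's weight sits on the pawl it stays caught in its tooth even with the lever thrown.
- pawl_tip (a point): Rounded nose of the pawl, 68 mm above the table, at the ratchet wheel's side nearest the robot. It is 36 mm from the crank axis while caught behind a tooth, and more than 47 mm once sprung clear, which happens by itself when the lever is thrown and the crank is wound up by roughly 0.04 to 0.2 rad.
- carriage: The enlarger's carriage, a black block 60 mm wide on the column, carrying the round lamp head; about 2 kg. Origin on the column's axis at the block's underside; a steel foot goes 6 mm lower. Below it a bright collar with a black rubber buffer ring is clamped on the column; the foot lands on it after 35 to 75 mm. The rubber gives 1 mm per 10 N: as the head lands, the crank's pull fades to nothing over 5 mm of knob path.
- bottle: Loose amber bottle with orange cap, 68 mm wide, 150 mm tall, bystander; origin under its centre.
- jug: Loose clear beaker with a handle at its +y side, 90 mm wide, 130 mm tall, bystander; origin under its centre.

How it is judged (in metres and radians):
On the way, in this order (a step that is already met when the one before it is completed fails the run):
1. the pawl lever is thrown to release (value of joint pawl_lever above 0.6 rad), for 0.1 s.
2. the pawl has sprung clear of the teeth while the head is still up (horizontal distance between pawl_tip and crank_axis above 0.0465 m and value of joint crank above -0.25 rad), for 0.1 s.
3. the head has come down onto the buffer (contact force between carriage and anything else above 8 N), for 0.2 s.
At the end, for the whole second after the job is handed in: The head rests still on the buffer by its own weight (pressing on it with 8 to 35 N, crank slower than 0.05 rad/s), the pawl lever is over on the release side (beyond 0.6 rad) with the pawl clear of the teeth (tip more than 46.5 mm from the crank axis), and the crank is released (contact force between carriage and anything else between 8 and 35 N and value of joint pawl_lever above 0.6 rad and horizontal distance between pawl_tip and crank_axis above 0.0465 m and velocity of joint crank between -0.05 and 0.05 rad/s); the robot touches nothing.
It fails at once if the crank runs back faster than 1.2 rad/s (head sinking faster than 3 cm/s) (velocity of joint crank below -1.2 rad/s).
It fails at once if the crank is wound up by more than 0.6 rad, over a tooth (value of joint crank above 0.6 rad).
It fails at once if the head is pressed or dropped onto the buffer with more than 45 N (contact force between carriage and anything else above 45 N).
It fails at once if the pawl lever is forced with more than 25 N (contact force between any of the fingers, the arm and pawl_lever above 25 N).
It fails at once if bottle or beaker is shifted by more than 20 mm (distance of any of bottle, jug from where it was at the start of the episode above 0.02 m).
It also fails if it takes over 72 s, if anything falls off the work surface, if the arm or the gripper's body presses on something with over 40 N, if the wrist force passes 120 N, or if a joint passes its speed limit or range.

## Robot

A 6-joint arm with a two-finger parallel gripper is mounted at the origin on the work surface. World frame = base frame: x ahead of the robot, y to its left, z up, the work surface at z = 0. Lengths are in mm, angles in degrees, forces in N, time in s.
With the tool pointing down it reaches from about 350 to 850 mm from the base axis. Payload 8.1 kg.
Tool frame: the origin (TCP) lies midway between the tips of the shut fingers; the grasp point (between the pads) lies 19 mm behind it (hold_point_z is the distance from the TCP to the grasp point, in mm); z points along the fingers, y is the direction in which the jaws open and shut (so a half turn about z gives the same grasp; the last joint's range is limited). The gripper opens to 85 mm and grips with 20 to 120 N. Pads are 22 mm wide; open, the fingers measure 114 mm over their backs; the gripper's body (76 mm by 85 mm) begins 54 mm behind the grasp point. The pads swing forward as they close: fully open they stand 13 mm farther back than shut.
Start: joints at [59.908, 7.471, 85.268, -0, 87.261, -4.893], TCP at [255.435, 542.916, 194.592] pointing down, gripper open.
Joint ranges: [-169.43, 169.43], [-51.17, 129.36], [1.28, 143.12], [-76.62, 256.62], [0, 156.53], [-152.29, 152.29]. Speed limits (degrees/s): [136.94, 136.94, 159.86, 180, 180, 180].

## Interface

Orientations are given as [roll, pitch, yaw] about the fixed x, y, z axes, in that order (R = Rz(yaw) Ry(pitch) Rx(roll)).
In Python, from bench import sense, snapshot, camera_params, hand_in, hold_point_z gives the robot as it stands.
- The arm moves only by the tool servo_tool, never from a script. Its argument "motion" is a list of rows, each a list of 7 numbers: the finger opening in mm, from 0 to 85.4, then the shift along the tool's x, y, z in mm, then the turn, a rotation vector about the tool's x, y, z in rad. A call has 1 to 10 rows; each row shifts and turns the pose as measured when the row begins, along the tool's axes as they then stand; what a row does not reach is not made up. A row lasts 1/10 s, in which the tool goes at most 50 mm and 8.59 degrees, less where a joint would pass 70% of its speed; a pose out of reach is approached as far as the arm can. A call with a gripper value outside its range is refused whole. The fingers move at their own pace and stop on an object; "force" is the grip in N (left out, the last holds). Time passes only in rows, so rows that do not move let the fingers close. It gives the time, the measured TCP pose, the force and the opening at its end, in the units of the state.
- sense(): the state, without advancing time (a new reading comes with each control period).
- snapshot(name): name is "side" or "top" or "wrist"; returns the picture (400x640x3 uint8, blue, green, red); there is no depth.
- camera_params(name): a dict with "fx", "fy", "cx", "cy" (pixels), "D" ([k1, k2, p1, p2, k3] as OpenCV has them; the pictures are not rectified), "R" (3x3) and "t" (3): a world point X has camera coordinates R X + t; the wrist camera has in their place "tool_from_camera" (4x4, takes a point from camera to tool coordinates, whose origin is the TCP and whose axes are the flange's). Camera axes: x right, y down, z forward; pixel columns grow to the right and rows downward; lengths in mm; the calibration is good to about 2 mm. A picture is of the moment at which its call begins: read the wrist's pose just before it. camera_params takes no time and is no camera call.
- hand_in(): hands the job in, once; it reports no verdict.
The state is a dict: "time": time; "joint_pos": joint angles; "qd": joint speeds; "joint_efforts": joint torques, N m; "tool_pos": TCP position; "tcp_rot": TCP orientation; "ft_force": force on the tool from outside, world axes, zero at the start; "wrist_torque": the same for the moment, N m; "finger_gap": finger opening in mm.
Only numpy, scipy, OpenCV 4.12 (cv2) and the standard library are available. Lean on these libraries where they do the work, as an engineer would, in place of code of your own. Each camera call takes 0.05 s, during which the arm holds its last target. There are 200 camera calls.

## Working session

There is one attempt and no reset: what is moved stays moved. The work goes in short steps, Python scripts to look and compute and a tool call to move; the robot and the scene stay as the last step left them, time stands still between calls to the robot, and variables do not carry over. Pictures are saved under pics/ and viewed, about 8 in all and at most 12, crops included, and the job is handed in when it is done.

Besides the shell and the picture viewer there is one more tool, called after "Call:" in YAML: its name, and indented under it one key for each argument. servo_tool: Moves the arm, as the interface text tells. Its arguments: {"type":"object","properties":{"motion":{"type":"array"},"force":{"type":"number"}},"required":["motion"]}

```bash
ls; mkdir -p pics; python3 - <<'E'
from bench import *
import cv2,numpy as np
print(sense(), hold_point_z if not callable(hold_point_z) else hold_point_z())
for n in("side","top","wrist"):
    im=snapshot(n); cv2.imwrite(f"pics/{n}0.png",im); print(n,camera_params(n))
E
```

```text
pics
{'time': 0.0, 'joint_pos': array([ 5.99089365e+01,  7.51460757e+00,  8.53305029e+01,  9.93443220e-04,
        8.72617704e+01, -4.89287991e+00]), 'qd': array([-0.09015903,  0.02955694, -0.05599595,  0.05497146,  0.02665128,
       -0.0505498 ]), 'joint_efforts': array([ 5.76647544e-04, -5.69379365e+01, -5.00571299e+01, -9.44421799e-05,
        1.42968542e-02, -3.16426531e-05]), 'tool_pos': array([255.10673531, 542.37333364, 193.53799236]), 'tcp_rot': array([-1.79893593e+02, -1.01047965e-02,  1.54801759e+02]), 'ft_force': array([ 0.1691338 , -0.61633586, -0.67642744]), 'wrist_torque': array([ 0.01971583,  0.02913514, -0.01976523]), 'finger_gap': 85.63031225061391} 18.700000000000003
side {'fx': 408.10882638502676, 'fy': 408.10882638502676, 'cx': 313.7685146881565, 'cy': 201.18023965483073, 'D': array([0.00243523, 0.        , 0.        , 0.        , 0.        ]), 'R': array([[ 7.50283070e-01, -6.61116676e-01, -2.37388712e-04],
       [-3.32939583e-01, -3.77533680e-01, -8.64071498e-01],
       [ 5.71162454e-01,  6.48377252e-01, -5.03369039e-01]]), 't': array([-478.02949388,  334.797
[... 269 characters left out ...]
 [-0.99757057,  0.02194939, -0.06611495],
       [ 0.06591342, -0.00978219, -0.9977774 ]]), 't': array([ -63.92964063,  590.62079733, 1114.79964124])}
wrist {'fx': 277.90961326783184, 'fy': 277.90961326783184, 'cx': 320.4375459580356, 'cy': 196.5894125329721, 'D': array([-0.01199395,  0.        ,  0.        ,  0.        ,  0.        ]), 'tool_from_camera': array([[-1.21790994e-03, -9.66729543e-01, -2.55797787e-01,
         6.43145439e+01],
       [ 9.99999162e-01, -1.28969395e-03,  1.12887302e-04,
        -1.83615592e-01],
       [-4.39032348e-04, -2.55797435e-01,  9.66730303e-01,
        -1.79697632e+02],
       [ 0.00000000e+00,  0.00000000e+00,  0.00000000e+00,
         1.00000000e+00]])}
```

View pics/top0.png

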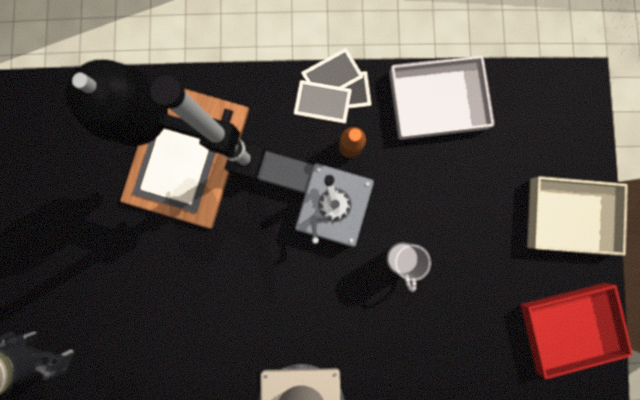

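View pics/side0.png

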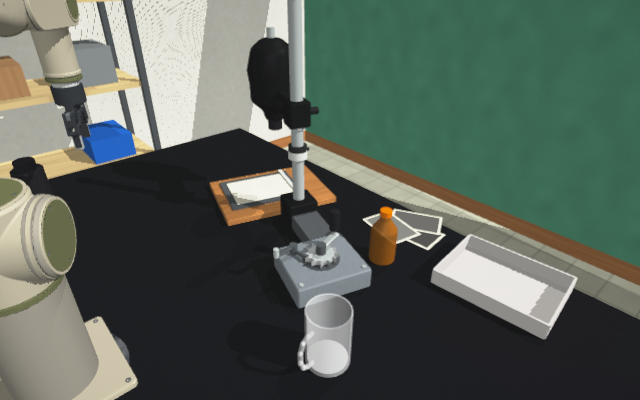

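The top view shows the gearbox centre near (334,205), knob near (329,180), lever post near (315,240), column foot near (242,155), bottle (352,140) and beaker (405,260). I'll zoom in for exact pixels.

```bash
cat > h.py <<'E'
import cv2,numpy as np
from bench import *
from scipy.spatial.transform import Rotation as Ro
def cam(n,s=None):
    p=camera_params(n);K=np.array([[p['fx'],0,p['cx']],[0,p['fy'],p['cy']],[0,0,1]])
    if n!='wrist': return K,p['D'],np.array(p['R']),np.array(p['t'])
    T=np.eye(4);T[:3,:3]=Ro.from_euler('xyz',s['tcp_rot'],degrees=True).as_matrix();T[:3,3]=s['tool_pos']
    M=np.linalg.inv(T@p['tool_from_camera']);return K,p['D'],M[:3,:3],M[:3,3]
def back(c,uv,z):
    K,D,R,t=c;q=cv2.undistortPoints(np.array([[uv]],float),K,D)[0,0]
    d=R.T@np.array([q[0],q[1],1]);o=-R.T@t
    return o+d*(z-o[2])/d[2]
def proj(c,X):
    K,D,R,t=c;return cv2.projectPoints(np.atleast_2d(np.array(X,float)),cv2.Rodrigues(R)[0],t,K,D)[0][:,0]
E
python3 - <<'E'
from h import *
im=cv2.imread('pics/top0.png')[130:280,230:430]
a=cv2.resize(im,None,fx=4,fy=4,interpolation=cv2.INTER_CUBIC)
a=np.clip(255*(a/255.)**0.6,0,255).astype(np.uint8)
cv2.imwrite('pics/topc.png',a)
c=cam('top')
for nm,uv,z in(('axis',(334,205),100),('knob',(329,180),162),('post',(315,240),101)): print(nm,back(c,uv,z))
E
```

```text
axis [ 565.1498585  -103.67347261  100.        ]
knob [624.18809979 -90.60977802 162.        ]
post [475.27839351 -52.12764124 101.        ]
```

View pics/topc.png

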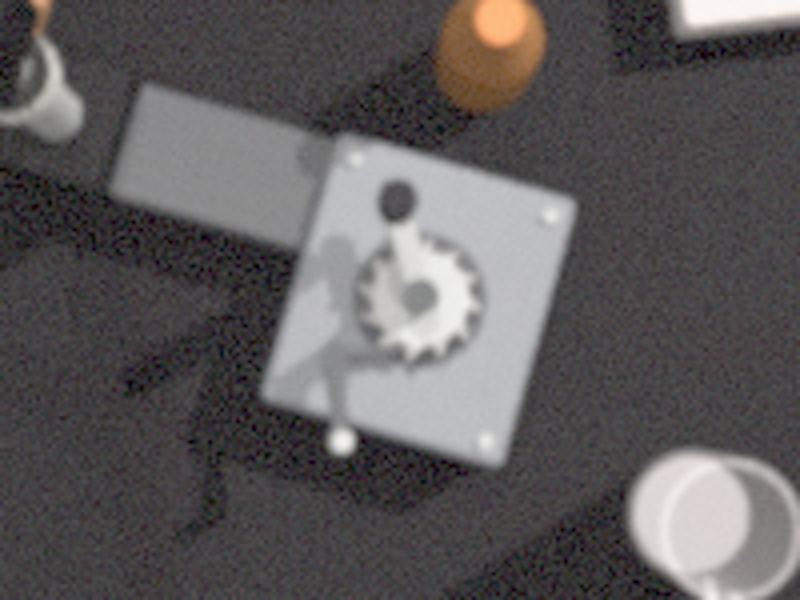

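The crop gives: knob top (398,201), hub (421,296), post (342,440), gearbox corners (340,135), (577,200), (502,467), (263,400). I'll fit the stand pose from these.

```bash
python3 - <<'E'
from h import *
from scipy.optimize import least_squares
c=cam('top');u=lambda x,y:(230+(x+.5)/4-.5,130+(y+.5)/4-.5)
K=back(c,u(398,201),162)[:2];H=back(c,u(421,296),110)[:2];P=back(c,u(342,440),101)[:2]
C=[back(c,u(*q),56)[:2] for q in((340,135),(577,200),(502,467),(263,400))]
print('K',K,'H',H,'P',P);print(np.round(C,1),[np.linalg.norm(C[i]-C[i-1]) for i in range(4)],'ctr',np.mean(C,0))
for e in((C[0]-C[3]),(C[1]-C[2])):print('yaw',np.degrees(np.arctan2(e[1],e[0])))
for e in((C[0]-C[1]),(C[3]-C[2])):print('yaw',np.degrees(np.arctan2(e[1],e[0]))-90)
yaw=-16.5
for yaw in(-15.5,-16.5):
    r=np.radians(yaw);R=np.array([[np.cos(r),-np.sin(r)],[np.sin(r),np.cos(r)]])
    A=K-R@(60*np.array([np.cos(.6),np.sin(.6)]))
    print(yaw,'axis from knob',A,'post in stand',R.T@(P-A),'from pivot',np.linalg.norm(R.T@(P-A)-[-54,45]),'ctr in stand',R.T@(np.mean(C,0)-A), 'H',R.T@(H-A))
print('bottle cap',back(c,u(500,22),150),'jug rim',back(c,u(737,528),130))
im=cv2.imread('pics/side0.png')
a=cv2.resize(im[90:310,230:430],None,fx=3,fy=2.7,interpolation=cv2.INTER_CUBIC)
cv2.imwrite('pics/sidec.png',a)
s=cam('side');print(proj(s,[[*K,162],[*P,101],[*H,100]]))
E
```

```text
K [624.49160504 -90.92565202] H [ 568.1778485  -105.66655873] P [476.24044372 -52.47266718]
[[ 682.6  -54.9]
 [ 634.4 -216.1]
 [ 453.9 -159.7]
 [ 502.8    1. ]] [np.float64(188.31093480132475), np.float64(168.2459327920583), np.float64(189.05841732177083), np.float64(168.03823650502162)] ctr [ 568.42158764 -107.43914101]
yaw -17.291143453609028
yaw -17.352103561858623
yaw -16.66166011683525
yaw -16.91572372372208
-15.5 axis from knob [ 567.71884482 -110.338372  ] post in stand [-103.6153101   31.314616 ] from pivot 51.46813316102761 ctr in stand [-0.0976014   2.98158713] H [-0.80617787  4.62456494]
-16.5 axis from knob [ 567.38869291 -109.34459406] post in stand [-103.54724004   28.64242444] from pivot 52.17757442894608 ctr in stand [0.44918195 2.12034395] H [-0.28796052  3.75070516]
bottle cap [ 737.88646728 -158.20544378  150.        ] jug rim [ 415.99862774 -301.0099044   130.        ]
[[334.73450923 209.97762164]
 [277.02266186 247.63256733]
 [321.35032171 242.70020202]]
```

View pics/sidec.png

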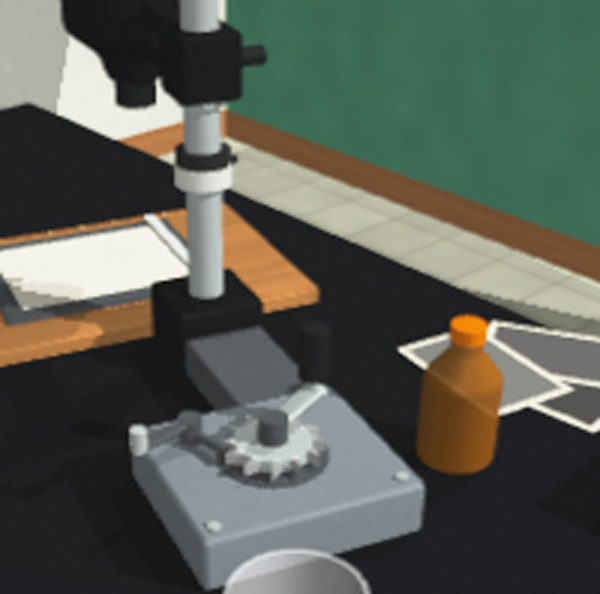

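The side crop agrees: knob top at about (335,211) against a predicted (334.7,210), and post at (276.5,248) against (277,247.6). The stand is at yaw ≈ -17°, axis ≈ (567.3,-109). Carriage and buffer collar are clearly visible on the column. With the tool yaw at 73°, tool x = stand +y and tool y = stand +x. I'll rotate first.

Call:
servo_tool:
  motion:
    - [0,0,0,0,0,0,0.143]
    - [0,0,0,0,0,0,0.143]
    - [0,0,0,0,0,0,0.143]
    - [0,0,0,0,0,0,0.143]
    - [0,0,0,0,0,0,0.143]
    - [0,0,0,0,0,0,0.143]
    - [0,0,0,0,0,0,0.143]
    - [0,0,0,0,0,0,0.143]
    - [0,0,0,0,0,0,0.143]
    - [0,0,0,0,0,0,0.143]

```text
time: 1.15
tool_pos: [253.7, 540.0, 189.0]
tcp_rot: [-179.9, 0.6, 69.7]
ft_force: [0.1, -0.7, -0.3]
finger_gap: 0.1
```

Call:
servo_tool:
  motion:
    - [0,-36,25,-1,0,0,-0.057]
    - [0,-36,25,-1,0,0,0]
    - [0,-36,25,-1,0,0,0]
    - [0,-36,25,-1,0,0,0]
    - [0,-36,25,-1,0,0,0]
    - [0,-36,25,-1,0,0,0]
    - [0,-36,25,-1,0,0,0]
    - [0,-36,25,-1,0,0,0]
    - [0,-36,25,-1,0,0,0]
    - [0,-36,25,-1,0,0,0]

```text
time: 2.15
tool_pos: [381.6, 109.0, 197.4]
tcp_rot: [-179.7, 0.9, 73.0]
ft_force: [0.1, 0.9, 0.2]
finger_gap: 0.2
```

Call:
servo_tool:
  motion:
    - [0,-28,22,0,-0.015,0.005,0]
    - [0,-28,22,0,0,0,0]
    - [0,-28,22,0,0,0,0]
    - [0,-28,22,0,0,0,0]
    - [0,-28,22,0,0,0,0]
    - [0,-28,22,0,0,0,0]
    - [0,0,0,0,0,0,0]
    - [0,0,0,0,0,0,0]

```text
time: 2.95
tool_pos: [459.4, -104.8, 199.6]
tcp_rot: [179.4, 0.6, 72.5]
ft_force: [-0.2, 0.2, 0.2]
finger_gap: -0.0
```

```bash
python3 - <<'E'
from h import *
s=sense();im=snapshot('wrist');cv2.imwrite('pics/w1.png',im)
for k in('time','tool_pos','tcp_rot','ft_force'):print(k,np.round(s[k],2))
c=cam('wrist',s);r=np.radians(-17);R=np.array([[np.cos(r),-np.sin(r)],[np.sin(r),np.cos(r)]]);A=np.array([567.3,-109])
for nm,q,z in(('knob',(60*np.cos(.6),60*np.sin(.6)),162),('post',(-105.6,23.2),101),('hub',(0,0),102),('tcp at 100',None,100)):
    w=A+R@np.array(q) if q else s['tool_pos'][:2]
    print(nm,w,proj(c,[[*w,z]]))
E
```

```text
time 2.95
tool_pos [ 459.41 -104.84  199.63]
tcp_rot [179.35   0.63  72.53]
ft_force [-0.21  0.19  0.23]
knob [624.56147138 -91.08006988] [[519.99583636 125.1505154 ]]
post [473.09724132 -55.93927764] [[317.46749698 136.38495511]]
hub [ 567.3 -109. ] [[423.24610164 159.12664359]]
tcp at 100 [ 459.40962827 -104.84496543] [[319.24377692 186.62617965]]
```

View pics/w1.png

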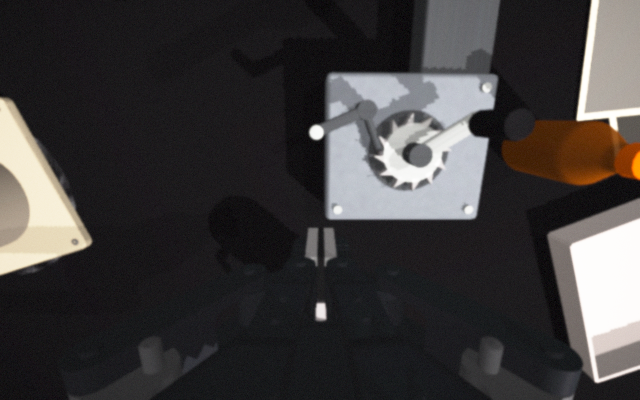

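The wrist view shows the post at (317,132), knob top at (519,123) and hub at (419,153). These sit within a few mm of prediction, with the post about 4 mm farther along stand +y. The shut fingertips (321,235) are clear on the hold side, so I'll descend.

Call:
servo_tool:
  motion:
    - [0,0,-1,23,0,0,0]
    - [0,0,-1,23,0,0,0]
    - [0,0,-1,23,0,0,0]
    - [0,0,0,23,0,0,0]
    - [0,0,0,20,0,0,0]
    - [0,0,0,0,0,0,0]
    - [0,4,0,0,0,0,0]
    - [0,4,0,0,0,0,0]
    - [0,4,0,0,0,0,0]
    - [0,4,0,0,0,0,0]

```text
time: 4.0
tool_pos: [463.8, -80.9, 88.9]
tcp_rot: [178.9, 0.5, 73.2]
ft_force: [0.7, -0.4, 0.3]
finger_gap: 0.4
```

Call:
servo_tool:
  motion:
    - [0,3,0,2,0,0,0]
    - [0,3,0,1,0,0,0]
    - [0,3,0,1,0,0,0]
    - [0,2.5,0,0,0,0,0]
    - [0,2.5,0,0,0,0,0]
    - [0,2.5,0,0,0,0,0]
    - [0,2.5,0,0,0,0,0]
    - [0,2.5,0,0,0,0,0]

```text
time: 4.8
tool_pos: [471.8, -58.6, 85.8]
tcp_rot: [178.8, 0.5, 73.2]
ft_force: [0.2, -0.2, 0.2]
finger_gap: 0.2
```

```bash
python3 - <<'E'
from h import *
s=sense();im=snapshot('wrist')
print(np.round(s['tool_pos'],1),np.round(s['ft_force'],2),np.round(s['wrist_torque'],3))
c=cam('wrist',s);print(proj(c,[[*s['tool_pos'][:2],86],[*s['tool_pos'][:2],101]]))
cv2.imwrite('pics/w2.png',cv2.resize(im[60:300,200:520],None,fx=2.4,fy=2.4,interpolation=cv2.INTER_CUBIC))
E
```

```text
[471.8 -58.6  85.8] [ 0.22 -0.19  0.25] [ 0.033  0.02  -0.078]
[[320.02690016 220.64140597]
 [320.44948549 228.93390202]]
```

View pics/w2.png

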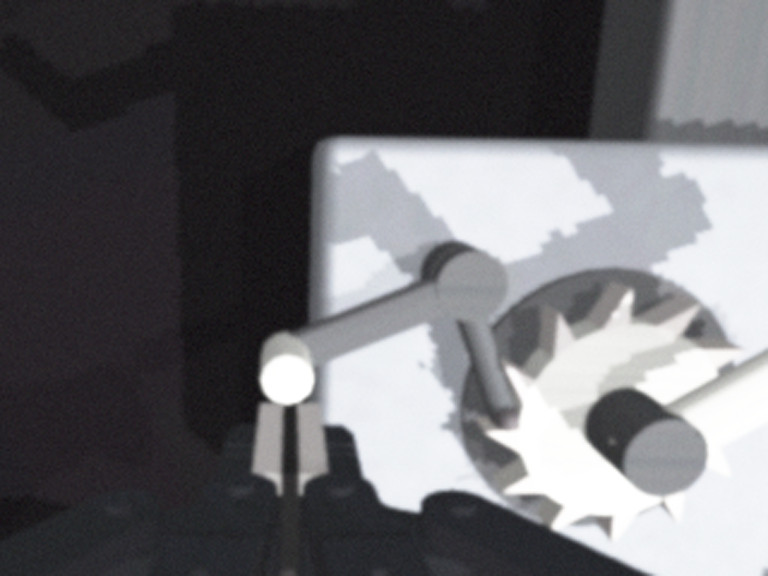

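The fingertips (crop 290,410) are right at the back of the post (crop 287,378), so contact is just starting. I'll push on gently.

Call:
servo_tool:
  motion:
    - [0,2,0,0,0,0,0]
    - [0,2,0,0,0,0,0]
    - [0,2,0,0,0,0,0]
    - [0,2,0,0,0,0,0]
    - [0,2,0,0,0,0,0]
    - [0,2,0,0,0,0,0]
    - [0,2,0,0,0,0,0]
    - [0,2,0,0,0,0,0]

```text
time: 5.65
tool_pos: [476.9, -41.9, 85.7]
tcp_rot: [178.8, 0.5, 73.1]
ft_force: [0.3, 0.1, 0.4]
finger_gap: 0.1
```

```bash
cat > post.py <<'E'
from h import *
s=sense();im=snapshot('wrist');c=cam('wrist',s)
g=cv2.GaussianBlur(im,(3,3),0).min(2);m=(g>225).astype(np.uint8);m[:,345:]=0;m[:120]=0;m[:,:280]=0
n,l,st,ce=cv2.connectedComponentsWithStats(m)
A=np.array([567.3,-109]);r=np.radians(-17);R=np.array([[np.cos(r),-np.sin(r)],[np.sin(r),np.cos(r)]])
print(np.round(s['ft_force'],2),np.round(s['wrist_torque'],3),'tcp stand',R.T@(s['tool_pos'][:2]-A))
for i in range(1,n):
    if st[i,4]>60: print(st[i],ce[i],'stand',R.T@(back(c,ce[i],101)[:2]-A))
cv2.imwrite('pics/p%d.png'%(s['time']*100),im)
E
python3 post.py; python3 - <<'E'
import cv2,numpy as np
im=cv2.imread('pics/w2.png');print(im[378,287],im[440,270])
E
```

```text
[0.33 0.1  0.35] [ 0.01   0.022 -0.011] tcp stand [-106.12436603   37.75523505]
[339 184   6  21 116] [341.54310345 194.32758621] stand [-93.27570511  60.38051328]
[255 255 255] [167 167 169]
```

```bash
python3 - <<'E'
import cv2,glob
f=sorted(glob.glob('pics/p*.png'))[-1];im=cv2.imread(f);print(f)
cv2.imwrite('pics/w3.png',cv2.resize(im[60:300,200:520],None,fx=2.4,fy=2.4,interpolation=cv2.INTER_CUBIC))
E
```

```text
pics/p565.png
```

View pics/w3.png

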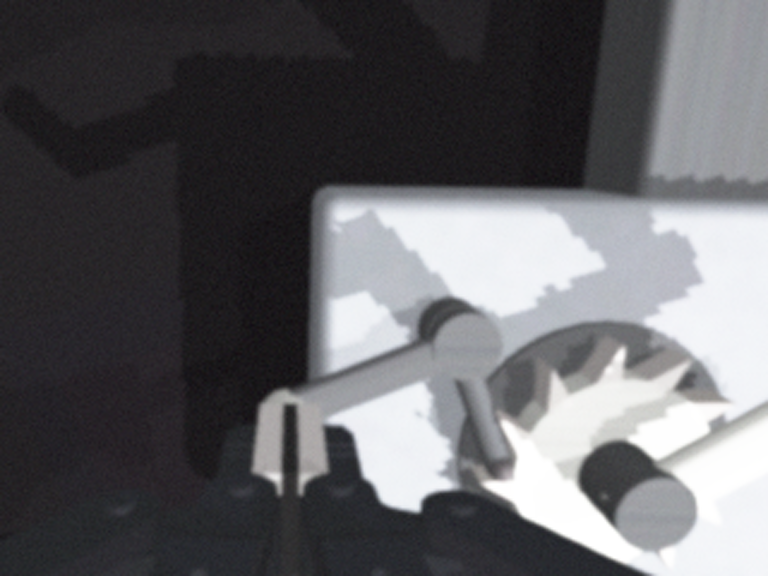

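The fingers (crop 290,430) now hide the post, yet the lever slope is unchanged and the force is about zero. It looks as if the fingertips passed above or beside the post. I'll check from the side camera.

```bash
python3 - <<'E'
from h import *
s=sense();im=snapshot('side');c=cam('side')
p=s['tool_pos'];q=proj(c,[p,p+[0,0,19],p+[0,0,40]]);print(q)
x0,y0=200,170
a=cv2.resize(im[y0:y0+120,x0:x0+160],None,fx=5,fy=5,interpolation=cv2.INTER_CUBIC)
a=np.clip(255*(a/255.)**0.7,0,255).astype(np.uint8)
for (u,v) in q: cv2.drawMarker(a,(int((u-x0+.5)*5),int((v-y0+.5)*5)),(0,0,255),cv2.MARKER_CROSS,12,1)
cv2.imwrite('pics/s2.png',a)
E
```

```text
[[274.80258719 250.6602465 ]
 [274.41332381 244.18193004]
 [273.97392253 236.87022562]]
```

View pics/s2.png

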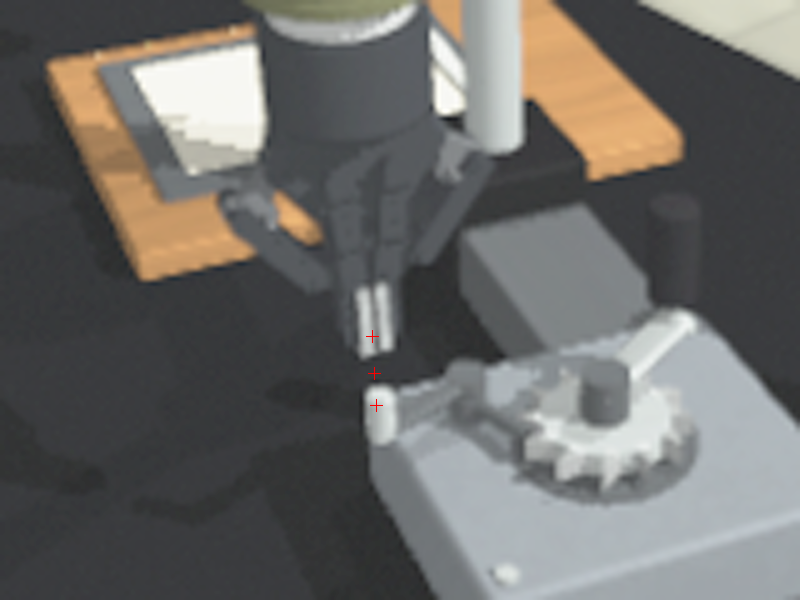

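The side view settles it. The shut fingertips end at crop (375,357), well above the reported TCP (cross at 376,405). The real tips sit about 37 mm behind the reported TCP, and the wrist image fits that too. So the fingers passed over the post. I'll back off, lower by that offset while watching the force, then push again.

Call:
servo_tool:
  motion:
    - [0,-8,0,0,0,0,0]
    - [0,-9,0,0,0,0,0]
    - [0,-9,0,0,0,0,0]
    - [0,-9,0,0,0,0,0]
    - [0,-7,0,0,0,0,0]
    - [0,0,0,7,0,0,0]
    - [0,0,0,7,0,0,0]
    - [0,0,0,7,0,0,0]
    - [0,0,0,5,0,0,0]
    - [0,0,0,3,0,0,0]

```text
time: 6.75
tool_pos: [463.7, -86.9, 54.4]
tcp_rot: [178.8, 0.5, 73.1]
ft_force: [0.7, -0.3, -0.2]
finger_gap: 0.2
```

Call:
servo_tool:
  motion:
    - [0,2,0,3,0,0,0]
    - [0,2,0,2,0,0,0]
    - [0,2,0,1,0,0,0]
    - [0,2,0,0,0,0,0]
    - [0,2,0,0,0,0,0]
    - [0,2,0,0,0,0,0]
    - [0,2,0,0,0,0,0]
    - [0,2,0,0,0,0,0]
    - [0,2,0,0,0,0,0]
    - [0,2,0,0,0,0,0]

```text
time: 7.75
tool_pos: [469.9, -65.9, 47.6]
tcp_rot: [178.8, 0.6, 73.2]
ft_force: [-1.4, -2.4, 0.7]
finger_gap: -0.0
```

Contact now, at about 2.8 N. Continuing the push.

Call:
servo_tool:
  motion:
    - [0,2,0,0,0,0,0]
    - [0,2,0,0,0,0,0]
    - [0,2,0,0,0,0,0]
    - [0,2,0,0,0,0,0]
    - [0,2,0,0,0,0,0]
    - [0,2,0,0,0,0,0]
    - [0,2,0,0,0,0,0]
    - [0,2,0,0,0,0,0]
    - [0,2,0,0,0,0,0]
    - [0,2,0,0,0,0,0]

```text
time: 8.75
tool_pos: [475.3, -45.4, 47.0]
tcp_rot: [178.9, 0.6, 73.1]
ft_force: [-2.3, -2.3, 0.5]
finger_gap: 0.2
```

Call:
servo_tool:
  motion:
    - [0,2,0,0,0,0,0]
    - [0,2,0,0,0,0,0]
    - [0,2,0,0,0,0,0]
    - [0,2,0,0,0,0,0]
    - [0,2,0,0,0,0,0]

```text
time: 9.25
tool_pos: [478.8, -35.2, 47.0]
tcp_rot: [178.9, 0.7, 73.1]
ft_force: [0.0, -2.3, 0.6]
finger_gap: 0.2
```

Call:
servo_tool:
  motion:
    - [0,1.5,0,0,0,0,0]
    - [0,1.5,0,0,0,0,0]
    - [0,1.5,0,0,0,0,0]
    - [0,1,0,0,0,0,0]

```text
time: 9.65
tool_pos: [481.6, -30.1, 47.1]
tcp_rot: [178.8, 0.7, 73.1]
ft_force: [1.0, -3.8, -1.5]
finger_gap: -0.2
```

Call:
servo_tool:
  motion:
    - [0,1,0,0,0,0,0]
    - [0,1,0,0,0,0,0]

```text
time: 9.85
tool_pos: [482.5, -28.3, 47.1]
tcp_rot: [178.7, 0.7, 73.1]
ft_force: [0.7, -4.2, -1.3]
finger_gap: 0.0
```

Call:
servo_tool:
  motion:
    - [0,1,0,0,0,0,0]

```text
time: 9.95
tool_pos: [482.8, -27.7, 47.1]
tcp_rot: [178.7, 0.7, 73.1]
ft_force: [0.1, -8.9, -1.0]
finger_gap: -0.2
```

The force stepped up to 8.9 N, so the lever is at its stop. I'll back off and rise.

Call:
servo_tool:
  motion:
    - [0,-3,0,0,0,0,0]
    - [0,-6,0,0,0,0,0]
    - [0,-6,0,-5,0,0,0]
    - [0,0,0,-20,0.01,0,0]
    - [0,0,0,-25,0.01,0,0]
    - [0,0,0,-25,0,0,0]
    - [0,0,0,-25,0,0,0]
    - [85,0,12,0,0,0,0]
    - [85,0,25,0,0,0,0]
    - [85,0,25,0,0,0,0]

```text
time: 10.95
tool_pos: [535.3, -58.9, 154.7]
tcp_rot: [180.0, 0.4, 73.2]
ft_force: [0.4, -0.5, 1.0]
finger_gap: 43.2
```

Call:
servo_tool:
  motion:
    - [85,-1,24,0,0,0,0]
    - [85,-1,24,0,0,0,0]
    - [85,-1,24,0,0,0,0]
    - [85,-1,13,0,0,0,0]
    - [85,0,0,0,0,0,0]
    - [85,0,0,0,0,0,0]

```text
time: 11.55
tool_pos: [619.8, -90.8, 157.2]
tcp_rot: [179.9, 0.2, 73.1]
ft_force: [-0.4, -1.0, -0.2]
finger_gap: 85.1
```

```bash
python3 - <<'E'
from h import *
s=sense();w=snapshot('wrist');t=snapshot('top')
print(np.round(s['tool_pos'],1),np.round(s['tcp_rot'],1),s['finger_gap'],np.round(s['ft_force'],1))
r=np.radians(-17);R=np.array([[np.cos(r),-np.sin(r)],[np.sin(r),np.cos(r)]]);A=np.array([567.3,-109])
print('to knob tool(x,y):',(R.T@(np.array([624.3,-90.2])-s['tool_pos'][:2]))[::-1])
c=cam('wrist',s)
cv2.imwrite('pics/w4.png',w)
print(proj(c,[[624.3,-90.2,162],[*A,120]]))
E
```

```text
[619.8 -90.8 157.2] [179.9   0.2  73.1] 85.10269962342156 [-0.4 -1.  -0.2]
to knob tool(x,y): [1.92779581 4.08910491]
[[326.1524873  220.29089394]
 [266.98716261 241.84914855]]
```

View pics/w4.png

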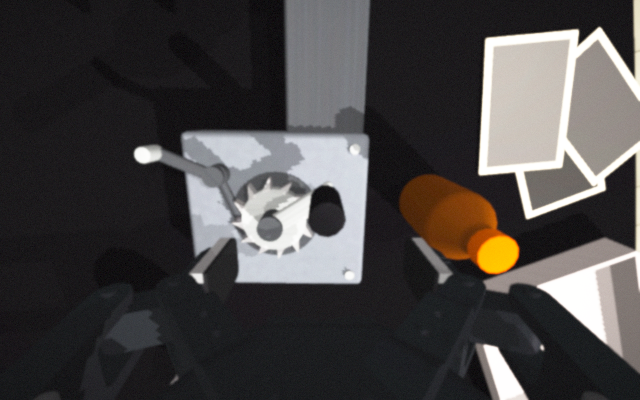

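The lever is now over on the release side (post at 147,154). The knob top is at about (327,219), matching the prediction. The open pads straddle it in u; their x offset is about -3 mm. I'll trim, descend and grip.

Call:
servo_tool:
  motion:
    - [85,2,2,10,0,0,0]
    - [85,2,2,10,0,0,0]
    - [85,0,0,15,0,0,0]
    - [85,0,0,15,0,0,0]
    - [85,0,0,15,0,0,0]
    - [85,0,0,10,0,0,0]
    - [85,0,0,4,0,0,0]
    - [85,0,0,0,0,0,0]

```text
time: 12.45
tool_pos: [621.3, -86.5, 68.7]
tcp_rot: [-179.8, 0.3, 73.1]
ft_force: [0.0, 0.2, -0.4]
finger_gap: 85.0
```

Call:
servo_tool:
  motion:
    - [85,0,2.5,-4,0,0,0]
    - [85,0,1.5,-3,0,0,0]
    - [60,0,0,0,0,0,0]
    - [40,0,0,0,0,0,0]
  force: 50

```text
time: 12.85
tool_pos: [627.3, -88.3, 78.9]
tcp_rot: [180.0, 0.2, 73.1]
ft_force: [-0.2, 0.3, 0.9]
finger_gap: 58.4
```

Call:
servo_tool:
  motion:
    - [30,0,0,0,0,0,0]
    - [22,0,0,0,0,0,0]
    - [15,0,0,0,0,0,0]
    - [15,0,0,0,0,0,0]

```text
time: 13.25
tool_pos: [625.6, -86.7, 80.5]
tcp_rot: [-179.8, 0.2, 73.2]
ft_force: [1.2, 2.3, -1.5]
finger_gap: 25.1
```

Gripped: the gap is 25.1 mm on the 26 mm knob. Winding up in small steps along the arc.

Call:
servo_tool:
  motion:
    - [15,1.2,-0.9,0,0,0,0]
    - [15,1.2,-0.9,0,0,0,0]
    - [15,1.2,-0.9,0,0,0,0]

```text
time: 13.55
tool_pos: [625.1, -84.7, 80.5]
tcp_rot: [180.0, 0.3, 73.1]
ft_force: [2.9, -6.7, -2.3]
finger_gap: 24.7
```

Call:
servo_tool:
  motion:
    - [15,1.2,-0.9,0,0,0,0]
    - [15,1.2,-0.9,0,0,0,0]
    - [15,1.2,-0.9,0,0,0,0]

```text
time: 13.85
tool_pos: [625.2, -84.9, 80.5]
tcp_rot: [179.6, 0.6, 73.0]
ft_force: [3.6, -6.5, -2.4]
finger_gap: 24.8
```

```bash
python3 - <<'E'
from h import *
s=sense();w=snapshot('wrist');cv2.imwrite('pics/w5.png',w)
c=cam('wrist',s);r=np.radians(-17);R=np.array([[np.cos(r),-np.sin(r)],[np.sin(r),np.cos(r)]]);A=np.array([567.3,-109])
print(np.round(s['tool_pos'],1),np.round(s['ft_force'],1),proj(c,[[*A,68]]), 'px/mm at 68', proj(c,[[*(A+R@[-36,0]),68],[*(A+R@[-47,0]),68]]))
cv2.imwrite('pics/w5c.png',cv2.resize(w[120:300,120:360],None,fx=3,fy=3,interpolation=cv2.INTER_CUBIC))
E
```

```text
[625.2 -84.9  80.5] [ 3.6 -6.5 -2.4] [[256.97487538 263.99868374]] px/mm at 68 [[210.08763334 264.06785986]
 [195.78863711 264.07962557]]
```

View pics/w5c.png

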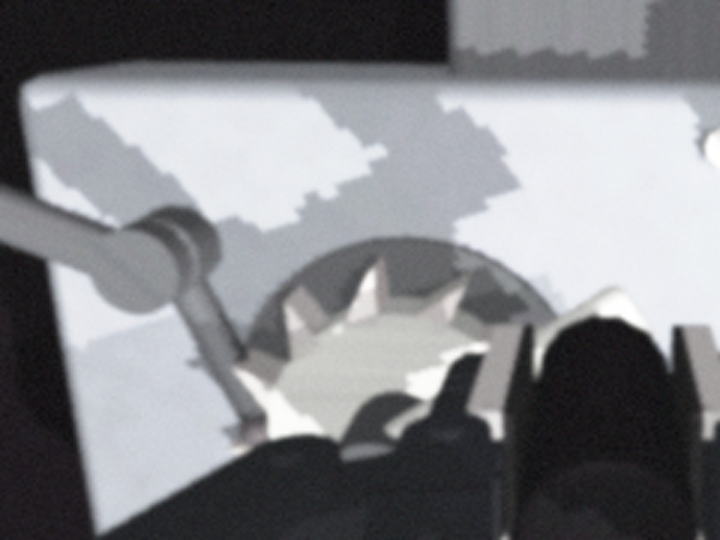

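The pawl nose (crop 250,425) is still in its tooth, and 1.5 mm steps just balance at ~7.4 N against the load. I need larger steps.

Call:
servo_tool:
  motion:
    - [15,2.4,-1.8,0,0,0,0]
    - [15,2.4,-1.8,0,0,0,0]

```text
time: 14.1
tool_pos: [624.7, -83.0, 80.5]
tcp_rot: [179.3, 0.8, 72.9]
ft_force: [5.0, -8.4, -3.4]
finger_gap: 24.8
```

Call:
servo_tool:
  motion:
    - [15,2.4,-1.8,0,0,0,0]
    - [15,2.4,-1.8,0,0,0,0]

```text
time: 14.3
tool_pos: [624.1, -81.3, 80.5]
tcp_rot: [179.1, 1.1, 72.8]
ft_force: [4.4, -7.1, -3.9]
finger_gap: 25.2
```

Call:
servo_tool:
  motion:
    - [15,2.4,-1.9,0,0.008,0.008,0]
    - [15,2.4,-1.9,0,0.008,0.008,0]
    - [15,2.3,-2.0,0,0.005,0.005,0]

```text
time: 14.6
tool_pos: [623.1, -78.5, 80.5]
tcp_rot: [179.8, 0.2, 72.6]
ft_force: [6.1, -8.2, -5.1]
finger_gap: 24.7
```

```bash
python3 - <<'E'
from h import *
s=sense();w=snapshot('wrist');cv2.imwrite('pics/w6.png',w)
print(np.round(s['ft_force'],1),np.round(s['qd'],1))
a=cv2.imread('pics/w5.png')
# pawl region comparison, side by side
h=np.hstack([cv2.resize(x[170:290,160:270],None,fx=3.4,fy=3.4,interpolation=cv2.INTER_CUBIC) for x in(a,w)])
cv2.imwrite('pics/w6c.png',h);print(h.shape)
E
```

```text
[ 6.1 -8.2 -5.1] [-0.5  0.2 -0.4  1.8  1.1 -0.5]
(408, 748, 3)
```

View pics/w6c.png

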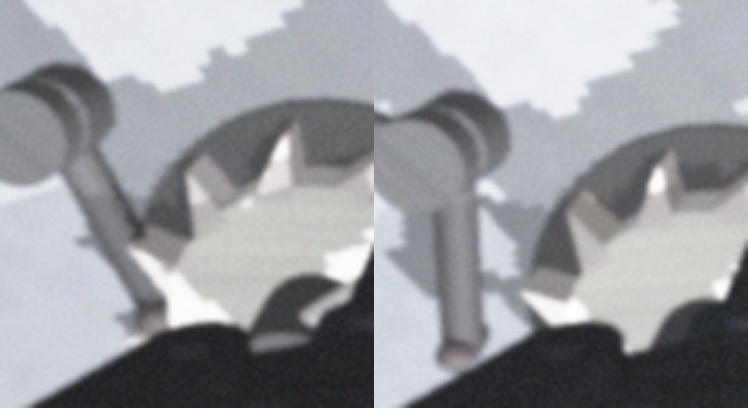

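The pawl has sprung clear: right half, nose at (460,350), well away from the wheel, against left half, nose in its tooth. Starting the lowering with small commands, since the load itself drags the arm about 1.5–2 mm per row.

Call:
servo_tool:
  motion:
    - [15,0.8,-0.7,0.3,0,0,0]
    - [15,0.2,-0.2,0.3,0,0,0]
    - [15,0,0,0.3,0,0,0]

```text
time: 14.95
tool_pos: [624.8, -82.7, 80.5]
tcp_rot: [179.4, 0.5, 72.5]
ft_force: [2.5, -7.4, -1.2]
finger_gap: 24.9
```

```bash
cat > k.py <<'E'
from h import *
import sys
C=np.array([568.3,-105.3]);r=np.radians(-17);R=np.array([[np.cos(r),-np.sin(r)],[np.sin(r),np.cos(r)]])
s=sense();d=s['tool_pos'][:2]-C;th=np.arctan2(d[1],d[0]);f=s['ft_force']
er=d/np.linalg.norm(d);et=np.array([er[1],-er[0]])
print('t',s['time'],'r %.1f th %.3f crank~%.3f'%(np.linalg.norm(d),th,th-.31),'F cw %.1f rad %.1f z %.1f'%(f[:2]@et,f[:2]@er,f[2]),'rot',np.round(s['tcp_rot'],1),'z %.1f'%s['tool_pos'][2],'gap %.1f'%s['finger_gap'],'v cw', )
st=float(sys.argv[1]) if len(sys.argv)>1 else .03
cmd=float(sys.argv[2]) if len(sys.argv)>2 else 0
for i in range(10):
    a=th-st*(i+.5)
    t=np.array([np.sin(a),-np.cos(a)])*cmd-np.array([np.cos(a),np.sin(a)])*(60*st*st/2)
    if i==0: t+=-er*(np.linalg.norm(d)-60.5)*.5
    q=R.T@t;print([15,round(q[1],1),round(q[0],1)],end=' ')
E
python3 k.py .03 .5
```

```text
t 14.95 r 60.8 th 0.380 crank~0.070 F cw 7.8 rad -0.4 z -1.2 rot [179.4   0.5  72.5] z 80.5 gap 24.9 v cw
[15, np.float64(-0.5), np.float64(0.2)] [15, np.float64(-0.4), np.float64(0.3)] [15, np.float64(-0.4), np.float64(0.3)] [15, np.float64(-0.4), np.float64(0.2)] [15, np.float64(-0.4), np.float64(0.2)] [15, np.float64(-0.4), np.float64(0.2)] [15, np.float64(-0.5), np.float64(0.2)] [15, np.float64(-0.5), np.float64(0.2)] [15, np.float64(-0.5), np.float64(0.2)] [15, np.float64(-0.5), np.float64(0.2)]
```

Call:
servo_tool:
  motion:
    - [15,-0.4,0.2,0.1,0.003,0.002,0]
    - [15,-0.4,0.2,0.1,0.003,0.002,0]
    - [15,-0.5,0.2,0.1,0.003,0.002,0]
    - [15,-0.5,0.2,0.1,0.003,0.002,0]
    - [15,-0.5,0.2,0.1,0.003,0.002,0]

```text
time: 15.45
tool_pos: [627.3, -94.0, 80.5]
tcp_rot: [179.8, 0.5, 72.2]
ft_force: [0.5, -7.7, -1.5]
finger_gap: 25.1
```

```bash
python3 k.py .038 .5
```

```text
t 15.45 r 60.1 th 0.190 crank~-0.120 F cw 7.7 rad -1.0 z -1.5 rot [179.8   0.5  72.2] z 80.5 gap 25.1 v cw
[15, np.float64(-0.4), np.float64(0.4)] [15, np.float64(-0.5), np.float64(0.2)] [15, np.float64(-0.5), np.float64(0.2)] [15, np.float64(-0.5), np.float64(0.1)] [15, np.float64(-0.5), np.float64(0.1)] [15, np.float64(-0.5), np.float64(0.1)] [15, np.float64(-0.5), np.float64(0.1)] [15, np.float64(-0.5), np.float64(0.1)] [15, np.float64(-0.5), np.float64(0.0)] [15, np.float64(-0.5), np.float64(0.0)]
```

Call:
servo_tool:
  motion:
    - [15,-0.4,0.3,0.1,0.002,0.002,-0.002]
    - [15,-0.5,0.2,0.1,0.002,0.002,-0.002]
    - [15,-0.5,0.2,0.1,0.002,0.002,-0.002]
    - [15,-0.5,0.1,0.1,0.002,0.002,-0.002]
    - [15,-0.5,0.1,0.1,0.002,0.002,-0.002]
    - [15,-0.5,0.1,0.1,0.002,0.002,-0.002]
    - [15,-0.5,0.1,0.1,0.002,0.002,-0.002]
    - [15,-0.5,0.1,0.1,0.002,0.002,-0.002]
    - [15,-0.5,0,0.1,0.002,0.002,-0.002]
    - [15,-0.5,0,0.1,0.002,0.002,-0.002]

```text
time: 16.45
tool_pos: [624.8, -118.8, 80.4]
tcp_rot: [-179.3, 0.7, 72.8]
ft_force: [-4.6, -6.9, 1.2]
finger_gap: 24.8
```

```bash
python3 k.py .038 .5
```

```text
t 16.45 r 58.0 th -0.235 crank~-0.545 F cw 7.8 rad -2.9 z 1.2 rot [-179.3    0.7   72.8] z 80.4 gap 24.8 v cw
[15, np.float64(-0.4), np.float64(1.2)] [15, np.float64(-0.5), np.float64(-0.0)] [15, np.float64(-0.5), np.float64(-0.1)] [15, np.float64(-0.5), np.float64(-0.1)] [15, np.float64(-0.5), np.float64(-0.1)] [15, np.float64(-0.5), np.float64(-0.1)] [15, np.float64(-0.5), np.float64(-0.1)] [15, np.float64(-0.5), np.float64(-0.2)] [15, np.float64(-0.5), np.float64(-0.2)] [15, np.float64(-0.5), np.float64(-0.2)]
```

```bash
sed -i 's/568.3,-105.3/567.5,-102.3/; s/th-.31/th-.26/; s/-60.5)\*.5/-60)*.7/' k.py; python3 k.py .038 .5
```

```text
t 16.45 r 59.6 th -0.281 crank~-0.541 F cw 7.9 rad -2.5 z 1.2 rot [-179.3    0.7   72.8] z 80.4 gap 24.8 v cw
[15, np.float64(-0.5), np.float64(0.2)] [15, np.float64(-0.5), np.float64(-0.1)] [15, np.float64(-0.5), np.float64(-0.1)] [15, np.float64(-0.5), np.float64(-0.1)] [15, np.float64(-0.5), np.float64(-0.1)] [15, np.float64(-0.5), np.float64(-0.1)] [15, np.float64(-0.5), np.float64(-0.2)] [15, np.float64(-0.5), np.float64(-0.2)] [15, np.float64(-0.5), np.float64(-0.2)] [15, np.float64(-0.5), np.float64(-0.2)]
```

Call:
servo_tool:
  motion:
    - [15,-0.5,-0.1,0,-0.002,0.002,0]
    - [15,-0.5,-0.1,0,-0.002,0.002,0]
    - [15,-0.5,-0.1,0,-0.002,0.002,0]
    - [15,-0.5,-0.1,0,-0.002,0.002,0]
    - [15,-0.5,-0.1,0,-0.002,0.002,0]
    - [15,-0.5,-0.2,0,-0.002,0.002,0]
    - [15,-0.5,-0.2,0,-0.002,0.002,0]
    - [15,-0.5,-0.2,0,-0.002,0.002,0]
    - [15,-0.5,-0.2,0,-0.002,0.002,0]
    - [15,-0.5,-0.2,0,-0.002,0.002,0]

```text
time: 17.45
tool_pos: [613.8, -140.3, 80.4]
tcp_rot: [179.9, 0.8, 72.3]
ft_force: [-5.6, -5.4, 2.0]
finger_gap: 24.9
```

```bash
python3 k.py .038 .5
```

```text
t 17.45 r 59.9 th -0.686 crank~-0.946 F cw 7.8 rad -0.9 z 2.0 rot [179.9   0.8  72.3] z 80.4 gap 24.9 v cw
[15, np.float64(-0.5), np.float64(-0.2)] [15, np.float64(-0.4), np.float64(-0.3)] [15, np.float64(-0.4), np.float64(-0.3)] [15, np.float64(-0.4), np.float64(-0.3)] [15, np.float64(-0.4), np.float64(-0.3)] [15, np.float64(-0.4), np.float64(-0.3)] [15, np.float64(-0.4), np.float64(-0.3)] [15, np.float64(-0.4), np.float64(-0.3)] [15, np.float64(-0.3), np.float64(-0.4)] [15, np.float64(-0.3), np.float64(-0.4)]
```

Call:
servo_tool:
  motion:
    - [15,-0.5,-0.2,0,0,0.003,-0.001]
    - [15,-0.4,-0.3,0,0,0.003,-0.001]
    - [15,-0.4,-0.3,0,0,0.003,-0.001]
    - [15,-0.4,-0.3,0,0,0.003,-0.001]
    - [15,-0.4,-0.3,0,0,0.003,-0.001]
    - [15,-0.4,-0.3,0,0,0.003,-0.001]
    - [15,-0.4,-0.3,0,0,0.003,-0.001]
    - [15,-0.3,-0.3,0,0,0.003,-0.001]

```text
time: 18.25
tool_pos: [600.3, -151.6, 80.4]
tcp_rot: [-179.3, 0.3, 72.4]
ft_force: [-7.4, -1.6, 2.4]
finger_gap: 24.8
```

```bash
python3 k.py .038 .3
```

```text
t 18.25 r 59.2 th -0.983 crank~-1.243 F cw 7.1 rad -2.8 z 2.4 rot [-179.3    0.3   72.4] z 80.4 gap 24.8 v cw
[15, np.float64(-0.6), np.float64(0.2)] [15, np.float64(-0.2), np.float64(-0.2)] [15, np.float64(-0.2), np.float64(-0.2)] [15, np.float64(-0.2), np.float64(-0.2)] [15, np.float64(-0.2), np.float64(-0.3)] [15, np.float64(-0.2), np.float64(-0.3)] [15, np.float64(-0.1), np.float64(-0.3)] [15, np.float64(-0.1), np.float64(-0.3)] [15, np.float64(-0.1), np.float64(-0.3)] [15, np.float64(-0.1), np.float64(-0.3)]
```

Call:
servo_tool:
  motion:
    - [15,-0.3,-0.3,0,-0.002,0.001,-0.001]
    - [15,-0.2,-0.3,0,-0.002,0.001,-0.001]
    - [15,-0.2,-0.3,0,-0.002,0.001,-0.001]
    - [15,-0.2,-0.3,0,-0.002,0.001,-0.001]
    - [15,-0.2,-0.3,0,-0.002,0.001,-0.001]
    - [15,-0.2,-0.3,0,-0.002,0.001,-0.001]

```text
time: 18.85
tool_pos: [590.3, -157.0, 80.3]
tcp_rot: [-179.3, 0.5, 72.5]
ft_force: [-6.9, -1.6, 2.9]
finger_gap: 25.0
```

```bash
python3 k.py .034 .3
```

```text
t 18.85 r 59.2 th -1.176 crank~-1.436 F cw 7.0 rad -1.2 z 2.9 rot [-179.3    0.5   72.5] z 80.3 gap 25.0 v cw
[15, np.float64(-0.6), np.float64(0.1)] [15, np.float64(-0.2), np.float64(-0.3)] [15, np.float64(-0.1), np.float64(-0.3)] [15, np.float64(-0.1), np.float64(-0.3)] [15, np.float64(-0.1), np.float64(-0.3)] [15, np.float64(-0.1), np.float64(-0.3)] [15, np.float64(-0.1), np.float64(-0.3)] [15, np.float64(-0.1), np.float64(-0.3)] [15, np.float64(-0.1), np.float64(-0.3)] [15, np.float64(-0.1), np.float64(-0.3)]
```

Call:
servo_tool:
  motion:
    - [15,-0.1,-0.3,0,-0.001,0.001,-0.001]
    - [15,-0.1,-0.3,0,-0.001,0.001,-0.001]
    - [15,-0.1,-0.3,0,-0.001,0.001,-0.001]
    - [15,-0.1,-0.3,0,-0.001,0.001,-0.001]
    - [15,-0.1,-0.3,0,-0.001,0.001,-0.001]
    - [15,0,-0.3,0,-0.001,0.001,-0.001]
    - [15,0,-0.3,0,-0.001,0.001,-0.001]
    - [15,0,-0.3,0,-0.001,0.001,-0.001]

```text
time: 19.65
tool_pos: [577.5, -160.6, 80.3]
tcp_rot: [-178.8, 0.5, 72.8]
ft_force: [-7.7, -0.7, 4.0]
finger_gap: 24.8
```

```bash
python3 k.py .034 .3
```

```text
t 19.65 r 59.1 th -1.401 crank~-1.661 F cw 7.7 rad -0.6 z 4.0 rot [-178.8    0.5   72.8] z 80.3 gap 24.8 v cw
[15, np.float64(-0.7), np.float64(-0.0)] [15, np.float64(-0.1), np.float64(-0.3)] [15, np.float64(-0.1), np.float64(-0.3)] [15, np.float64(-0.1), np.float64(-0.3)] [15, np.float64(-0.1), np.float64(-0.3)] [15, np.float64(-0.0), np.float64(-0.3)] [15, np.float64(-0.0), np.float64(-0.3)] [15, np.float64(-0.0), np.float64(-0.3)] [15, np.float64(-0.0), np.float64(-0.3)] [15, np.float64(-0.0), np.float64(-0.3)]
```

Call:
servo_tool:
  motion:
    - [15,0,-0.4,-0.2,-0.004,0.001,0]
    - [15,0,-0.4,-0.2,-0.004,0.001,0]
    - [15,0,-0.4,-0.2,-0.004,0.001,0]
    - [15,0,-0.4,-0.2,-0.004,0.001,0]
    - [15,0.1,-0.4,-0.1,-0.003,0.001,0]
    - [15,0.1,-0.4,-0.1,-0.003,0.001,0]
    - [15,0.1,-0.4,-0.1,-0.003,0.001,0]
    - [15,0.1,-0.4,-0.1,-0.003,0.001,0]

```text
time: 20.45
tool_pos: [563.3, -161.4, 80.4]
tcp_rot: [-179.3, 0.5, 72.6]
ft_force: [-7.3, -0.2, 3.8]
finger_gap: 24.9
```

```bash
python3 k.py .034 .3
```

```text
t 20.45 r 59.3 th -1.642 crank~-1.902 F cw 7.3 rad 0.7 z 3.8 rot [-179.3    0.5   72.6] z 80.4 gap 24.9 v cw
[15, np.float64(-0.5), np.float64(-0.2)] [15, np.float64(-0.0), np.float64(-0.3)] [15, np.float64(-0.0), np.float64(-0.3)] [15, np.float64(0.0), np.float64(-0.3)] [15, np.float64(0.0), np.float64(-0.3)] [15, np.float64(0.0), np.float64(-0.3)] [15, np.float64(0.0), np.float64(-0.3)] [15, np.float64(0.0), np.float64(-0.3)] [15, np.float64(0.1), np.float64(-0.3)] [15, np.float64(0.1), np.float64(-0.3)]
```

Call:
servo_tool:
  motion:
    - [15,0,-0.4,-0.1,-0.002,0.001,0]
    - [15,0,-0.4,-0.1,-0.002,0.001,0]
    - [15,0,-0.4,-0.1,-0.002,0.001,0]
    - [15,0.1,-0.4,-0.1,-0.002,0.001,0]
    - [15,0.1,-0.4,-0.1,-0.002,0.001,0]
    - [15,0.1,-0.3,-0.1,-0.002,0.001,0]
    - [15,0.1,-0.3,-0.1,-0.002,0.001,0]
    - [15,0.1,-0.3,-0.1,-0.002,0.001,0]

```text
time: 21.25
tool_pos: [553.8, -159.8, 80.4]
tcp_rot: [-179.6, 0.1, 72.5]
ft_force: [-1.4, -0.1, -0.3]
finger_gap: 24.7
```

```bash
python3 k.py .034 .3
```

```text
t 21.25 r 59.1 th -1.806 crank~-2.066 F cw 1.4 rad 0.4 z -0.3 rot [-1.796e+02  1.000e-01  7.250e+01] z 80.4 gap 24.7 v cw
[15, np.float64(-0.6), np.float64(-0.3)] [15, np.float64(0.0), np.float64(-0.3)] [15, np.float64(0.0), np.float64(-0.3)] [15, np.float64(0.1), np.float64(-0.3)] [15, np.float64(0.1), np.float64(-0.3)] [15, np.float64(0.1), np.float64(-0.3)] [15, np.float64(0.1), np.float64(-0.3)] [15, np.float64(0.1), np.float64(-0.3)] [15, np.float64(0.1), np.float64(-0.3)] [15, np.float64(0.1), np.float64(-0.3)]
```

The force faded from 7.3 to 1.4 N, so the head is landing at crank ≈ -2.07. Zero rows will let it settle.

Call:
servo_tool:
  motion:
    - [15,0,-0.1,0,0,0,0]
    - [15,0,-0.1,0,0,0,0]
    - [15,0,0,0,0,0,0]
    - [15,0,0,0,0,0,0]

```text
time: 21.65
tool_pos: [553.7, -159.8, 80.4]
tcp_rot: [-179.6, 0.1, 72.5]
ft_force: [-1.9, -1.0, 0.7]
finger_gap: 25.1
```

```bash
python3 k.py | head -1; python3 - <<'E'
from h import *
im=snapshot('side');a=cv2.imread('pics/side0.png')
cv2.imwrite('pics/s3.png',np.hstack([cv2.resize(x[90:170,260:340],None,fx=4.9,fy=4.9,interpolation=cv2.INTER_CUBIC) for x in(a,im)]))
E
```

```text
t 21.65 r 59.1 th -1.806 crank~-2.066 F cw 1.7 rad 1.4 z 0.7 rot [-1.796e+02  1.000e-01  7.250e+01] z 80.4 gap 25.1 v cw
```

View pics/s3.png

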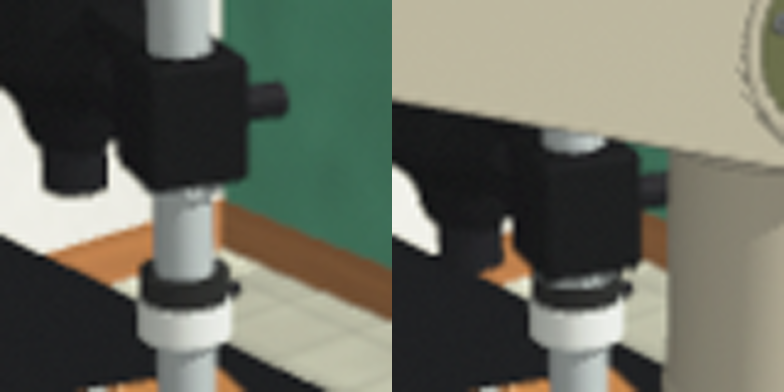

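The right half shows the foot sitting on the black buffer ring (580,285). A residual pull of ~1.7 N remains, so I'll ease it off before letting go.

Call:
servo_tool:
  motion:
    - [15,0.1,-0.4,0,0,0,0]
    - [15,0.1,-0.4,0,0,0,0]
    - [15,0.1,-0.4,0,0,0,0]

```text
time: 22.0
tool_pos: [553.0, -159.6, 80.5]
tcp_rot: [-179.7, 0.2, 72.5]
ft_force: [0.2, -1.5, -1.3]
finger_gap: 24.6
```

```bash
python3 k.py | head -1
```

```text
t 22.0 r 59.1 th -1.818 crank~-2.078 F cw -0.5 rad 1.5 z -1.3 rot [-179.7    0.2   72.5] z 80.5 gap 24.6 v cw
```

The pull is now about zero. Reducing the grip, then opening.

Call:
servo_tool:
  motion:
    - [20,0,0,0,0,0,0]
    - [27,0,0,0,0,0,0]
    - [35,0,0,0,0,0,0]
    - [55,0,0,0,0,0,0]
    - [75,0,0,0,0,0,0]
    - [75,0,0,0,0,0,0]
  force: 20

```text
time: 22.6
tool_pos: [553.5, -158.7, 80.8]
tcp_rot: [-179.7, 0.1, 72.5]
ft_force: [-0.4, 0.2, -0.5]
finger_gap: 74.9
```

```bash
python3 k.py | head -1
```

```text
t 22.6 r 58.1 th -1.815 crank~-2.075 F cw 0.4 rad -0.1 z -0.5 rot [-1.797e+02  1.000e-01  7.250e+01] z 80.8 gap 74.9 v cw
```

Call:
servo_tool:
  motion:
    - [75,0,0,-8,0,0,0]
    - [75,0,0,-12,0,0,0]
    - [75,0,0,-15,0,0,0]
    - [75,0,0,-20,0,0,0]
    - [75,0,0,-25,0,0,0]
    - [75,0,0,-25,0,0,0]
    - [75,0,0,-15,0,0,0]
    - [75,0,0,0,0,0,0]
    - [75,0,0,0,0,0,0]

```text
time: 23.5
tool_pos: [555.7, -159.2, 215.9]
tcp_rot: [179.9, 0.1, 72.5]
ft_force: [0.3, -0.5, -0.4]
finger_gap: 74.9
```

```bash
python3 - <<'E'
from h import *
s=sense();w=snapshot('wrist');c=cam('wrist',s);t1=snapshot('top')
for _ in range(4): snapshot('wrist')
t2=snapshot('top');t0=cv2.imread('pics/top0.png')
print(s['time'],np.round(s['tool_pos'],1),np.round(s['ft_force'],1),'frame diff',cv2.absdiff(t1,t2).mean())
for nm,(u,v,h) in {'bottle':(355,135,14),'jug':(410,262,22)}.items():
    T=t0[v-h:v+h,u-h:u+h];r=cv2.matchTemplate(t2[v-h-8:v+h+8,u-h-8:u+h+8],T,cv2.TM_CCOEFF_NORMED);print(nm,cv2.minMaxLoc(r)[1],np.array(cv2.minMaxLoc(r)[3])-8)
# post now
g=cv2.GaussianBlur(w,(3,3),0).min(2);
A=np.array([567.3,-106]);rr=np.radians(-17);R=np.array([[np.cos(rr),-np.sin(rr)],[np.sin(rr),np.cos(rr)]])
for a in(0,.4,.6,.8):
    b=-.36+a;q=A+R@np.array([-54-56*np.cos(b),45+56*np.sin(b)]);u=proj(c,[[*q,101]])[0];i,j=int(u[1]),int(u[0])
    print(a,u.round(),g[max(i-3,0):i+4,max(j-3,0):j+4].mean().round() if 0<=i<400 and 0<=j<640 else None)
cv2.imwrite('pics/wend.png',w)
E
```

```text
23.5 [ 555.7 -159.2  215.9] [ 0.3 -0.5 -0.4] frame diff 3.9585963541666667
bottle 0.7248197197914124 [ 0 -1]
jug 0.29951706528663635 [8 8]
0 [210. 109.] 13.0
0.4 [204.  86.] 15.0
0.6 [204.  74.] 32.0
0.8 [207.  62.] 215.0
```

```bash
python3 -c "
from bench import *
print(hand_in())"
```

```text
the job is handed in; nothing more can be done
None
```

I let the head down onto the buffer and handed the job in at about 24 s of robot time; no verdict was given.

- **Lever:** I pushed it over to its stop, where the force peaked at about 9 N. My first push passed above the post and moved nothing, because the real fingertips sit about 37 mm behind the reported tool point. I found this with the side camera and corrected for it.
- **Crank and pawl:** I wound the crank up by roughly 0.14 rad. The wrist picture showed the pawl sprung clear.
- **Lowering:** I kept hold of the knob and let it back at about 0.3–0.4 rad/s, roughly 1 cm/s at the head. The load was 7–8 N at the knob until the head landed at a crank angle of about -2.07 rad.
- **Letting go:** The side view showed the foot on the buffer ring. I eased the last 1.7 N of pull to about zero, opened the gripper, and the arm rose clear.

**Last checks:**
- The wrist image showed the lever post at its release position.
- The force on the tool was about zero, so the robot was touching nothing.
- The bottle appeared unmoved, at most one pixel in the top view.
- My picture check on the beaker failed (match only 0.3, the gripper was probably in the way), so its place is not confirmed. The arm never came near it.
- I did not look at the pawl or the head again after letting go, and the force on the buffer cannot be read directly. The 18–19 N I expect there comes only from the load at the knob.

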